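Set up the reading caddy for the next slide under oil

ROBOT

A 6-joint arm with a two-finger parallel gripper is mounted at the origin on a cart in front of the work surface, level with it; the furniture and walls round the work are solid. World frame = base frame: x ahead of the robot, y to its left, z up, the work surface at z = 0. Lengths are in mm, angles in rad, forces in N, time in s.
With the tool pointing down it reaches from about 400 to 825 mm from the base axis. Payload 7 kg.
Tool frame: the origin (TCP) lies at the very end of the fingers, on their centre line; the grasp point (between the pads) lies 19 mm behind it; z points along the fingers, y is the line along which they close (so a half turn about z gives the same grasp; the last joint's range is limited). The gripper opens to 85 mm and grips with 20 to 120 N. Pads are 22 mm wide; open, the fingers measure 114 mm over their backs; the gripper's body (76 mm by 85 mm) begins 54 mm behind the grasp point. The pads swing forward as they close: fully open they stand 13 mm farther back than shut.
Start: joints at [-0.858, 0.359, 0.012, 0, -1.224, -0.288], TCP at [278.165, -614.995, 231.302] pointing down, gripper open.
Joint ranges: [-3.07, 3.07], [-1.43, 2.12], [-1.02, 1.25], [-3.03, 1.67], [-3.05, -0], [-3.03, 3.03]. Speed limits (rad/s): [2.39, 2.39, 3.01, 3.14, 3.14, 3.14].

INTERFACE

Orientations are given as a unit quaternion [w, x, y, z].
In Python, from station import observe, snapshot, camera_params, sign_off gives the robot as it stands.
- The arm moves only by the shell command python3 -m crank 'ROWS' [FORCE]. ROWS is JSON, a list of rows, each an object with "gripper": the finger opening in m, from 0 to 0.0854; "translation": the shift along the tool's x, y, z in m, a list of three; "angular": the turn, a rotation vector about the tool's x, y, z in degrees, a list of three. A call has 1 to 8 rows; each row is the pose to reach, as a shift and turn from the pose commanded when the call began, along the tool's axes at that moment; what a row does not reach only later rows make up. A row lasts 1/8 s, in which the tool goes at most 62.5 mm and 10.7 degrees, less where a joint would pass 70% of its speed; a pose out of reach is approached as far as the arm can. A call with a gripper value outside its range is refused whole. The fingers move at their own pace and stop on an object; FORCE is the grip in N (left out, the last holds). Time passes only in rows, so rows that repeat a pose let the fingers close. It gives the time, the measured TCP pose, the force, the opening and the grip force at its end, in the units of the state.
- observe(): the state, without advancing time (a new reading comes with each control period).
- snapshot(name): name is "side" or "top" or "wrist"; returns (picture, depth): 384x512x3 uint8, red, green, blue; 384x512 float32, mm along the optical axis (not along the pixel's ray), 0 where there is no reading.
- camera_params(name): a dict with "camera_matrix" (3x3 intrinsics, pixels), "dist" ([k1, k2, p1, p2, k3] as OpenCV has them; the pictures are not rectified), "camera_from_world" (4x4, takes a point from world to camera coordinates). Camera axes: x right, y up, looking along -z (the intrinsics and any distortion apply to the point x, -y, -z); pixel columns grow to the right and rows downward; lengths in mm; the calibration is good to about 2 mm. A picture is of the moment at which its call begins: read the wrist's pose just before it. camera_params takes no time and is no camera call; for the wrist camera it gives the pose at the moment of the call.
- sign_off(): hands the job in; it is judged then, once.
The state is a dict: "clock": time; "joint_positions": joint angles; "joint_velocities": joint speeds; "joint_torque": joint torques, N m; "ee_pos": TCP position; "tool_rot": TCP orientation; "force": force on the tool from outside, world axes, zero at the start; "torque": the same for the moment, N m; "width": finger opening in mm; "grip_force": force on a finger pad.
Only numpy, scipy, OpenCV 4.12 (cv2) and the standard library are available. Lean on these libraries where they do the work, as an engineer would, in place of code of your own. Each camera call takes 0.05 s, during which the arm holds its last target. There are 200 camera calls.

TASK

Get the blue-based reading caddy ready for the next slide under oil: before any oil comes over, put the yellow lens cap on top of the dry objective (yellow band and collar), then stand the amber oil bottle in the square pocket next to the oil objective (green band and collar). Draw the bottom slide mailer straight out of the magazine, leaving the ones above in it, and lay it flat in the caddy's long recess; put the cover-glass box flat in the other square pocket, next to the dry objective and away from the oil. Leave both objectives standing in their wells, knock nothing over, and leave the spare eyepiece where it stands.

Things in the scene. Friction and masses are not known exactly. Their poses are not given: they have to be found in the camera images.
- caddy: Fixed grey caddy, blue base, black pocket floors, 152x204 mm; origin: centre of underside, x to its rear, y left. Front block: top z 14; long recess 91 (x) x 39 centred (-23, 0), pockets 45x45 at (-23, 62) and (-23, -62), all floors z 10.5. Rear deck (x 26 to 72): top z 18.5; 30 mm round wells, floor z 10.5, at (49, 62) and (49, -62), each behind a pocket; an objective in each, which varies.
- objective_dry: Dry objective: egg-shaped white lens barrel, YELLOW band and collar round the cone, 29 mm across, 44.5 tall, standing loose in a caddy well, nose up. Origin: centre of its underside, z up. 29 mm wide up to z 30, 23 mm at z 38, flat 10 mm nose at 44.5. Not to be moved; it takes the cap.
- objective_oil: Oil objective lens: the same shape and size with a GREEN band and collar, standing loose in the other caddy well. Origin: centre of its underside, z up. Not to be moved.
- lens_cap: Yellow round push-on lens cap, ribbed, 35 mm across, 12.5 mm tall, hollow from below (bore 30 mm wide, 10 mm deep), standing closed side up on the bench. Origin: centre of its open rim (underside), z up. Seated on the objective the cap lies level on the nose, its rim 34.5 mm above the objective's origin.
- oil_bottle: Amber glass oil bottle with black cap, body 30 mm across, 62 mm tall (body to 46 mm, then neck and cap 24 mm across), standing on the bench. Origin: centre of its underside, z up.
- cover_glasses: Flat white and pale green box of cover glasses, 36 x 36 mm, 16 mm tall, lying on the bench at any small yaw. Origin: centre of its underside; x and y along its sides.
- magazine: Fixed blue sheet-metal mailer magazine, 150x58x46 mm; origin: centre of underside, x to its rear, mouth at -x. Three mailers lie stacked along x on its floor, z 8; chamber centre x 16.5, front face x -30. The bottom one sticks out 27 mm through a slot 13.5 mm high, over a tongue 26 mm wide reaching x -69. Drawn along -x (about 1 N) it is clear after 56 mm; the others then drop by one.
- mailer_bottom: The bottom slide mailer: off-white flat plastic box, 33 x 83 x 10.5 mm. Origin: centre of its underside; y along its 83 mm length, z up. At the start its nose end sticks out of the magazine's mouth by 27 mm, its centre at x = -15.5 mm, z = 8 mm in the magazine's frame.
- mailer_top: The top slide mailer of the stack, the same kind (a third lies hidden between). Origin: centre of its underside; y along its length. At the start its underside is at z 29 mm in the magazine; it must end 10.5 mm lower, still in the magazine.
- eyepiece: Spare eyepiece, black, 42 mm across, 52 mm tall, standing on the bench near the cap, bottle and box. Origin: centre of its underside. Leave it alone.

How it is judged:
By the outcome, as a careful person would: the job done as asked, in the order asked, and still so for the second after the job is handed in, with the robot touching nothing.
It also fails if it takes over 106 s, if anything falls off the work surface, if the arm or the gripper's body presses on something with over 40 N, if the wrist force passes 120 N, or if a joint passes its speed limit or range.

## Working session

There is one attempt and no reset: what is moved stays moved. The work goes in short steps, Python scripts to look and compute and a shell command to move; the robot and the scene stay as the last step left them, time stands still between calls to the robot, and variables do not carry over. Pictures are saved under pics/ and viewed, at most 14 in all, crops included, and the job is handed in when it is done.

```bash
mkdir -p pics; ls; cat > h.py <<'E'
import numpy as np,cv2
from station import observe,snapshot,camera_params
from scipy.spatial.transform import Rotation as R
def cloud(n):
    p=camera_params(n);rgb,d=snapshot(n)
    return rgb,d,pts(p,d)
def pts(p,d):
    K=np.array(p["camera_matrix"],float);dist=np.array(p["dist"],float)
    h,w=d.shape
    u,v=np.meshgrid(np.arange(w),np.arange(h))
    q=cv2.undistortPoints(np.stack([u,v],-1).reshape(-1,1,2).astype(float),K,dist).reshape(h,w,2)
    c=np.stack([q[...,0]*d,-q[...,1]*d,-d,np.ones_like(d)],-1)
    W=c@np.linalg.inv(np.array(p["camera_from_world"])).T
    W=W[...,:3];W[d<=0]=np.nan
    return W
def save(n,rgb): cv2.imwrite("pics/"+n+".png",rgb[...,::-1])
E
python3 - <<'E'
from h import *
a=[]
for n in("top","side"):
    rgb,d,W=cloud(n);save(n+"0",rgb);np.savez(n+"0.npz",rgb=rgb,d=d,W=W);a.append(rgb)
cv2.imwrite
s=observe();print(s)
E
```

```text
pics
{'clock': 0.1, 'joint_positions': array([-8.57880925e-01,  3.59336703e-01,  1.11553291e-02, -2.82014561e-04,
       -1.22410309e+00, -2.88097217e-01]), 'joint_velocities': array([ 0.00189365, -0.00234481,  0.00147696,  0.00112715,  0.00156555,
        0.00057412]), 'joint_torque': array([-8.29858727e-04, -5.84766912e+01,  2.94105667e+01,  6.95451021e+00,
       -3.16396043e-03,  2.08222116e-05]), 'ee_pos': array([ 277.9958467 , -614.62916759,  230.4503964 ]), 'tool_rot': array([-2.40735885e-04, -2.10768467e-01,  9.77535719e-01,  7.16421440e-04]), 'force': array([-0.61219239,  0.26780487, -0.149159  ]), 'torque': array([ 0.03440294,  0.04845668, -0.03933208]), 'grip_force': 0.0, 'width': 85.3633194114007}
```

View pics/top0.png

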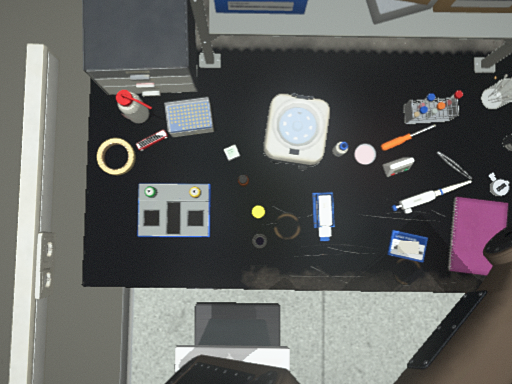

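View pics/side0.png

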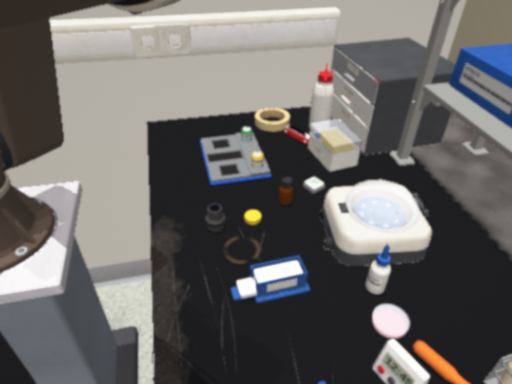

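Top view: the caddy is at (174,210), with the green objective at (150,191) and the yellow one at (195,191). The cap is at (258,212), eyepiece (260,241), bottle (243,180), box (232,152) and magazine (323,212), whose mailer nose is at about (325,236).

```bash
python3 - <<'E'
from h import *
np.set_printoptions(precision=1,suppress=True)
z=np.load("top0.npz");W=z["W"];rgb=z["rgb"]
print(camera_params("top")["camera_from_world"])
for n,(u,v) in dict(caddy=(174,198),green=(150,191),yel=(195,191),cap=(258,212),eye=(260,241),bot=(243,180),box=(232,152),mag=(323,205),nose=(325,236),bench=(280,260)).items(): print(n,W[v,u])
def rect(n,u0,u1,v0,v1,zlo,zhi):
    w=W[v0:v1,u0:u1].reshape(-1,3);w=w[(w[:,2]>zlo)&(w[:,2]<zhi)]
    r=cv2.minAreaRect(w[:,:2].astype(np.float32));print(n,len(w),r,'mean',w.mean(0),'medz',np.median(w[:,2]))
rect('cap',248,268,202,222,7,30);rect('eye',248,272,230,252,40,60);rect('bot',235,252,170,190,45,75)
rect('box',220,245,140,165,10,25);rect('magtop',308,340,186,232,36,60);rect('nose',312,338,228,248,12,30);rect('caddy',130,220,175,245,8,30);rect('gr',140,160,180,200,30,60);rect('ye',185,205,180,200,30,60)
for n in["side"]:
    z=np.load(n+"0.npz");W=z["W"]
    rect('Scap',240,265,205,228,7,30);rect('Sbot',275,297,175,207,8,75);rect('Sbox',300,328,174,196,10,25);rect('Seye',203,228,200,233,8,75);rect('Smag',228,315,250,305,36,60);rect('Scad',195,275,130,190,8,22)
E
```

```text
[[    0.     -1.      0.    -49.3]
 [    1.      0.      0.1  -574.3]
 [   -0.1     0.      1.  -1295.6]
 [    0.      0.      0.      1. ]]
caddy [564.6 170.6  20.7]
green [580.3 230.8  58.7]
yel [582.6 108.1  53.7]
cap [529.1 -66.8  13.8]
eye [448.3 -72.6  51.6]
bot [614.1 -23.5  62.2]
box [698.4   9.6  18.7]
mag [ 550.  -245.9   43. ]
nose [ 464.4 -255.8   18.1]
bench [ 394.1 -131.8   -6. ]
cap 115 ((530.4847412109375, -65.44921112060547), (31.241199493408203, 31.26789665222168), 1.0136337280273438) mean [530.6 -64.9  13.1] medz 13.033948505303442
eye 95 ((448.28997802734375, -69.8727798461914), (27.251543045043945, 27.501054763793945), 0.5819961428642273) mean [449.  -69.8  52.8] medz 52.84441252132979
bot 66 ((617.6282958984375, -21.365779876708984), (23.4615421295166, 22.275066375732422), 76.86300659179688) mean [617.3 -21.6  61.3] medz 62.377633275539665
box 145 ((698.8655395507812, 12.966164588928223), (35.93561935424805, 35.67150115966797), 23.800479888916016) mean [698.2  12.4  16.2] medz 16.250847409499784
magtop 459 ((537.3345947265625, -250.19342041015625), (92.188819885
[... 994 characters left out ...]
9168319702) mean [615.3 -32.2  39.3] medz 40.05164204261678
Sbox 157 ((699.0628051757812, 8.999113082885742), (36.020835876464844, 35.25157165527344), 23.683012008666992) mean [697.5   7.   15.6] medz 16.125406258448265
Seye 437 ((446.87310791015625, -75.95577239990234), (36.34324645996094, 40.79841232299805), 52.15325164794922) mean [447.3 -81.5  36. ] medz 34.23887295819429
Smag 1103 ((536.476318359375, -254.48486328125), (93.11981964111328, 44.76960372924805), 3.3191235065460205) mean [ 537.1 -254.2   40.2] medz 39.2328716730824
Scad 2346 ((529.7307739257812, 170.05380249023438), (151.81744384765625, 205.37403869628906), 0.6345377564430237) mean [524.4 158.7  14.4] medz 14.158778485497578
```

```bash
cat >> h.py <<'E'
def rel(x,y,z,yaw=0,cmd=None):
    """target TCP, tool down; yaw deg: tool y axis angle from world +y. prints shift (m, tool axes) and turn (deg)"""
    s=observe();q=s["tool_rot"];r=R.from_quat(np.r_[q[1:],q[0]])
    t=R.from_euler('z',yaw,degrees=True)*R.from_quat([0,1,0,0])
    p=s["ee_pos"] if cmd is None else cmd
    print('t',np.round(r.inv().apply(np.array([x,y,z])-p)/1000,4),'a',np.round((r.inv()*t).as_rotvec(degrees=True),2),'at',np.round(s["ee_pos"],1),round(s["clock"],2))
E
python3 -c "
from h import *
rel(480,-67,230,0)"
```

```text
t [-0.4097  0.4157  0.001 ] a [ 0.08 -0.03 24.33] at [ 278.  -614.6  230.5] 0.1
```

```bash
python3 -m crank '[{"gripper":0.06,"translation":[-0.205,0.208,0.001],"angular":[0,0,12]},{"gripper":0.06,"translation":[-0.4097,0.4157,0.001],"angular":[0.08,-0.03,24.33]},{"gripper":0.06,"translation":[-0.4097,0.4157,0.001],"angular":[0.08,-0.03,24.33]},{"gripper":0.06,"translation":[-0.4097,0.4157,0.001],"angular":[0.08,-0.03,24.33]},{"gripper":0.06,"translation":[-0.4097,0.4157,0.001],"angular":[0.08,-0.03,24.33]},{"gripper":0.06,"translation":[-0.4097,0.4157,0.001],"angular":[0.08,-0.03,24.33]},{"gripper":0.06,"translation":[-0.4097,0.4157,0.001],"angular":[0.08,-0.03,24.33]},{"gripper":0.06,"translation":[-0.4097,0.4157,0.001],"angular":[0.08,-0.03,24.33]}]'
python3 -m crank '[{"gripper":0.06,"translation":[0,0,0],"angular":[0,0,0]}]'
python3 -c "
from h import *
rel(480,-67,230,0)
rgb,d,W=cloud('wrist');save('w1',rgb);np.savez('w1.npz',rgb=rgb,d=d,W=W)
print(np.linalg.inv(camera_params('wrist')['camera_from_world']).round(2))"
```

```text
clock: 1.1
ee_pos: [450.2, -147.0, 230.5]
tool_rot: [0.001, -0.0, 1.0, -0.001]
force: [0.8, -0.8, 1.3]
width: 59.8
grip_force: 0.0
clock: 1.23
ee_pos: [451.2, -145.5, 230.5]
tool_rot: [0.001, -0.003, 1.0, -0.0]
force: [-0.1, -0.4, 0.3]
width: 60.2
grip_force: 0.0
t [-0.0292  0.0783  0.0004] a [-0.05  0.07  0.34] at [ 451.2 -145.5  230.5] 1.23
[[-0.0000e+00 -9.6000e-01 -3.0000e-01  3.7445e+02]
 [ 1.0000e+00 -0.0000e+00 -0.0000e+00 -1.4707e+02]
 [-0.0000e+00 -3.0000e-01  9.6000e-01  3.7360e+02]
 [ 0.0000e+00  0.0000e+00  0.0000e+00  1.0000e+00]]
```

View pics/w1.png

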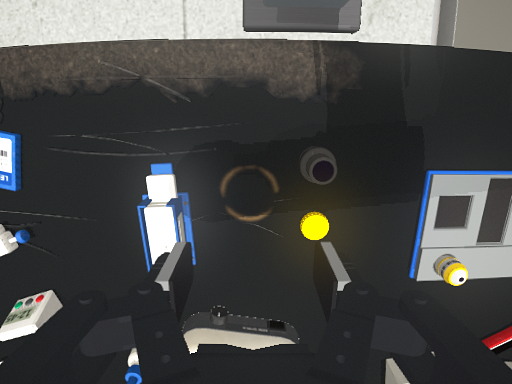

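The wrist view shows the cap at (315,226), eyepiece (319,166), magazine at (165,220) with its nose at (161,187), and dry objective at (450,269).

```bash
cat >> h.py <<'E'
def rect(n,W,u0,u1,v0,v1,zlo,zhi):
    w=W[v0:v1,u0:u1].reshape(-1,3);w=w[(w[:,2]>zlo)&(w[:,2]<zhi)]
    r=cv2.minAreaRect(w[:,:2].astype(np.float32));print(n,len(w),*np.round(r[0],1),np.round(r[1],1),round(r[2],1),'mean',w.mean(0).round(1),'medz',round(np.median(w[:,2]),1))
E
python3 - <<'E'
from h import *
W=np.load('w1.npz')['W']
rect('cap',W,295,335,208,245,8,25)
rect('eye',W,295,342,142,190,40,65)
rect('nose',W,140,180,172,201,12,25)
rect('magtop',W,130,200,200,268,36,60)
rect('cadR',W,405,512,165,280,8,24)
print(W[250,260],W[226,315])
rel(530,-67,100,0)
rel(530,-67,230,0)
E
```

```text
cap 590 529.6 -66.9 [34.8 35.1] 44.2 mean [528.8 -67.3  12.8] medz 13.0
eye 701 447.8 -71.2 [30.  29.6] 64.4 mean [446.8 -72.2  52.2] medz 52.7
nose 751 477.7 -253.5 [31.2 41.8] 1.3 mean [ 477.  -254.    18.9] medz 19.0
magtop 1884 529.5 -251.5 [81.7 43.3] 2.7 mean [ 521.4 -254.1   41.1] medz 40.4
cadR 9111 531.0 143.6 [150.3 146.1] 1.3 mean [527.2 133.7  14.5] medz 14.3
[ 569.00283021 -135.11007537   -1.21987478] [527.88857293 -67.06858457  13.26552613]
t [-0.0798  0.0798  0.1303] a [-0.06  0.03  0.26] at [ 450.5 -147.1  230.3] 1.27
t [-0.0799  0.0797  0.0003] a [-0.06  0.03  0.26] at [ 450.5 -147.1  230.3] 1.27
```

```bash
python3 -m crank '[{"gripper":0.055,"translation":[-0.0798,0.0798,0.1303],"angular":[-0.06,0.03,0.26]},{"gripper":0.055,"translation":[-0.0798,0.0798,0.1303],"angular":[-0.06,0.03,0.26]},{"gripper":0.055,"translation":[-0.0798,0.0798,0.1303],"angular":[-0.06,0.03,0.26]},{"gripper":0.055,"translation":[-0.0798,0.0798,0.1303],"angular":[-0.06,0.03,0.26]},{"gripper":0.055,"translation":[-0.0798,0.0798,0.18],"angular":[-0.06,0.03,0.26]},{"gripper":0.055,"translation":[-0.0798,0.0798,0.20],"angular":[-0.06,0.03,0.26]},{"gripper":0.055,"translation":[-0.0798,0.0798,0.20],"angular":[-0.06,0.03,0.26]}]' 30
python3 -c "
from h import *
rel(529.7,-67,3,0)
rgb,d,W=cloud('wrist');save('w2',rgb)"
```

```text
clock: 2.15
ee_pos: [528.7, -71.0, 29.7]
tool_rot: [-0.001, 0.003, 1.0, -0.0]
force: [-0.1, 0.1, 0.4]
width: 55.2
grip_force: 0.0
t [-0.0011  0.004   0.0267] a [-0.05 -0.14 -0.35] at [528.7 -71.   29.7] 2.15
```

View pics/w2.png

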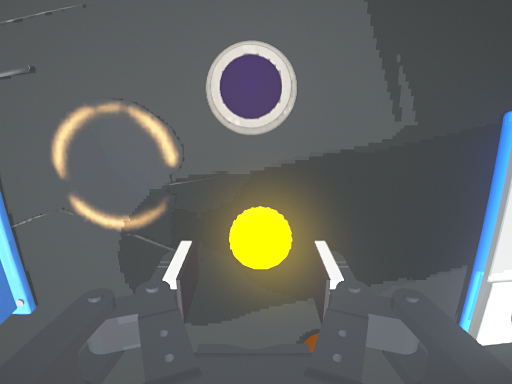

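The cap is at (260,238) between the fingertips (185 and 322), about 4 mm off in +y, as computed.

```bash
python3 -m crank '[{"gripper":0.055,"translation":[-0.0011,0.004,0.01],"angular":[-0.05,-0.14,-0.35]},{"gripper":0.055,"translation":[-0.0011,0.004,0.0267],"angular":[-0.05,-0.14,-0.35]},{"gripper":0.055,"translation":[-0.0011,0.004,0.0267],"angular":[-0.05,-0.14,-0.35]},{"gripper":0.03,"translation":[-0.0011,0.004,0.0267],"angular":[-0.05,-0.14,-0.35]},{"gripper":0.03,"translation":[-0.0011,0.004,0.0267],"angular":[-0.05,-0.14,-0.35]},{"gripper":0.03,"translation":[-0.0011,0.004,0.0267],"angular":[-0.05,-0.14,-0.35]},{"gripper":0.03,"translation":[-0.0011,0.004,0.0267],"angular":[-0.05,-0.14,-0.35]}]' 30
python3 -c "
from h import *
rel(529.7,-67,3,0)
rel(500,60,230,0)"
```

```text
clock: 3.08
ee_pos: [531.8, -65.4, 4.8]
tool_rot: [0.002, -0.001, 1.0, 0.0]
force: [-1.8, 0.3, 7.5]
width: 32.9
grip_force: 29.7
t [ 0.0021 -0.0016  0.0018] a [0.05 0.24 0.12] at [531.8 -65.4   4.8] 3.08
t [ 0.0305  0.1256 -0.2252] a [0.05 0.24 0.12] at [531.8 -65.4   4.8] 3.08
```

```bash
python3 -m crank '[{"gripper":0.03,"translation":[0,0,-0.04],"angular":[0,0,0]},{"gripper":0.03,"translation":[0,0,-0.1],"angular":[0,0,0]},{"gripper":0.03,"translation":[0.0305,0.1256,-0.2252],"angular":[0,0,0]},{"gripper":0.03,"translation":[0.0305,0.1256,-0.2252],"angular":[0,0,0]},{"gripper":0.03,"translation":[0.0305,0.1256,-0.2252],"angular":[0,0,0]},{"gripper":0.03,"translation":[0.0305,0.1256,-0.2252],"angular":[0,0,0]},{"gripper":0.03,"translation":[0.0305,0.1256,-0.2252],"angular":[0,0,0]}]'
python3 -c "
from h import *
rel(500,60,230,0)
for i in range(3):
  p=observe()['ee_pos'];rgb,d,W=cloud('wrist');print(p.round(1));np.savez('w3_%d.npz'%i,rgb=rgb,d=d,W=W)
save('w3',rgb)"
```

```text
clock: 3.95
ee_pos: [499.4, 60.1, 229.0]
tool_rot: [0.001, -0.001, 1.0, 0.001]
force: [0.4, -0.0, -1.4]
width: 32.8
grip_force: 29.9
t [-0.0006 -0.0001 -0.001 ] a [0.07 0.17 0.14] at [499.4  60.1 229. ] 3.95
[499.4  60.1 229. ]
[499.3  59.5 228.3]
[499.3  59.2 228. ]
```

View pics/w3.png

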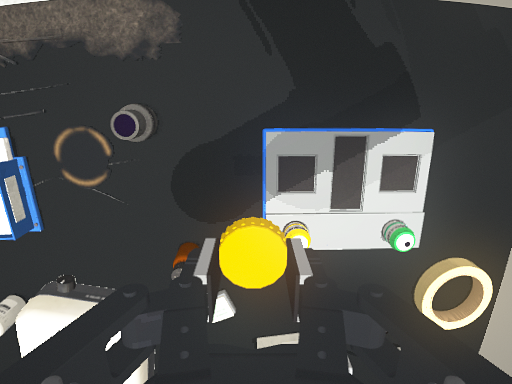

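The cap is held level at (253,252). The caddy spans (264-434, 128-250), with pockets at (297,174) and (400,173), the recess at (348,172), the green nose at (403,243) and the yellow objective at (297,235), partly hidden.

```bash
python3 - <<'E'
from h import *
for i in range(3):
    z=np.load('w3_%d.npz'%i);W=z['W'];rgb=z['rgb']
    rect('caddy',W,255,445,120,255,9,23)
    rect('green',W,380,416,215,253,35,62)
    rect('nose',W,380,416,215,253,52,62)
    m=np.isfinite(W[...,2])&(W[...,2]>150);yy=(rgb[...,0]>170)&(rgb[...,1]>140)&(rgb[...,2]<90)&m
    yy[:, :210]=0;yy[:,300:]=0
    w=W[yy];zt=np.median(w[:,2]);w=w[abs(w[:,2]-zt)<3]
    print('heldcap',cv2.minEnclosingCircle(w[:,:2].astype(np.float32)),w.mean(0),len(w))
    g=cv2.cvtColor(rgb,cv2.COLOR_RGB2GRAY)
    for n,(u0,u1,v0,v1) in dict(pR=(272,322,150,198),rec=(326,372,132,216),pL=(376,424,148,198)).items():
        k=np.zeros_like(g);k[v0:v1,u0:u1]=(g[v0:v1,u0:u1]<110)
        w=W[(k>0)&np.isfinite(W[...,2])];print(n,np.round(cv2.minAreaRect(w[:,:2].astype(np.float32))[0],1),np.round(cv2.minAreaRect(w[:,:2].astype(np.float32))[1:][0],1),w.mean(0).round(1))
    yo=(rgb[...,0]>150)&(rgb[...,1]>120)&(rgb[...,2]<100)&(W[...,2]>25)&(W[...,2]<70);w=W[yo]
    print('yellowobj',len(w),w.min(0).round(1),w.max(0).round(1))
E
```

```text
caddy 17168 530.3 171.7 [148.4 200.4] 0.3 mean [521.7 172.7  14.6] medz 14.4
green 558 578.5 233.7 [28.4 27.2] 13.5 mean [576.1 231.2  48.6] medz 49.7
nose 164 579.9 234.8 [16.6 18.6] 35.3 mean [579.1 233.8  54.5] medz 54.6
heldcap ((497.1832275390625, 60.066654205322266), 17.728498458862305) [496.31290374  60.14376469 237.083903  ] 3531
pR [508.8 110.6] [43.1 43.4] [508.5 110.2  11.4]
rec [508.3 172.4] [37.5 87.8] [506.6 172.5  11.4]
pL [507.5 235.3] [44.4 42.9] [507.5 234.4  11.4]
yellowobj 187 [565.8  97.   25.3] [587. 126.  51.]
caddy 17250 530.8 171.6 [148.8 201. ] 0.6 mean [521.7 172.4  14.6] medz 14.4
green 560 578.8 234.2 [28.4 27.4] 2.4 mean [576.3 231.3  48.7] medz 49.8
nose 166 579.1 234.6 [18.8 17.7] 70.7 mean [578.8 233.7  54.6] medz 54.8
heldcap ((497.1377258300781, 59.761444091796875), 17.92414093017578) [496.14814134  59.63304082 236.45004822] 3538
pR [509. 111.] [42.5 42.7] [508.3 110.6  11.4]
rec [508.7 172.6] [89.2 37.7] [506.6 172.5  11.4]
pL [507.6 235.2] [41.6 44. ] [507.1 234.4  11.5]
yellowobj 192 [566.1  97.1  25.1] [702.3 377.4  50.7]
caddy 17274 530.6 172.0 [148.6 200.3] 0.6 mean [521.6 172.6  14.6] medz 14.4
green 566 578.5 233.7 [28.5 26.7] 3.6 mean [576.1 231.2  48.5] medz 49.7
nose 163 580.3 234.6 [18.7 16.4] 8.9 mean [579.2 233.7  54.6] medz 54.7
heldcap ((497.0484313964844, 59.271724700927734), 17.67591094970703) [496.16170976  59.3219826  236.12349877] 3545
pR [509.  110.9] [42.8 43.7] [508.3 110.3  11.4]
rec [508.3 172.7] [88.8 37.5] [506.5 172.5  11.4]
pL [507.5 235. ] [41.6 44. ] [507.  234.4  11.4]
yellowobj 192 [566.   96.8  25.1] [702.2 377.2  51.8]
```

```bash
python3 -c "
from h import *
rel(582.5,111.2,75,0)"
```

```text
t [-0.083   0.0521  0.153 ] a [-0.01  0.05  0.04] at [499.4  59.1 227.9] 4.1
```

```bash
python3 -m crank '[{"gripper":0.03,"translation":[-0.083,0.0521,0.02],"angular":[0,0,0]},{"gripper":0.03,"translation":[-0.083,0.0521,0.04],"angular":[0,0,0]},{"gripper":0.03,"translation":[-0.083,0.0521,0.09],"angular":[0,0,0]},{"gripper":0.03,"translation":[-0.083,0.0521,0.14],"angular":[0,0,0]},{"gripper":0.03,"translation":[-0.083,0.0521,0.153],"angular":[0,0,0]},{"gripper":0.03,"translation":[-0.083,0.0521,0.153],"angular":[0,0,0]},{"gripper":0.03,"translation":[-0.083,0.0521,0.153],"angular":[0,0,0]}]'
python3 -c "
from h import *
rel(582.5,111.2,51,0)
for i in range(2): rgb,d,W=cloud('wrist')
save('w4',rgb);np.savez('w4.npz',rgb=rgb,d=d,W=W)
rel(582.5,111.2,51,0)
rect('green',W,380,512,215,384,40,62)
"
```

```text
clock: 4.97
ee_pos: [584.5, 112.6, 78.2]
tool_rot: [0.003, -0.001, 1.0, 0.001]
force: [0.0, -0.7, -0.3]
width: 33.0
grip_force: 30.0
t [ 0.0021 -0.0014  0.0272] a [0.1  0.32 0.1 ] at [584.5 112.6  78.2] 4.97
t [ 0.0019 -0.0016  0.0272] a [0.12 0.33 0.11] at [584.3 112.8  78.3] 5.08
green 1067 582.8 234.6 [21.3 27.4] 14.6 mean [581.5 230.3  51.4] medz 51.8
```

View pics/w4.png

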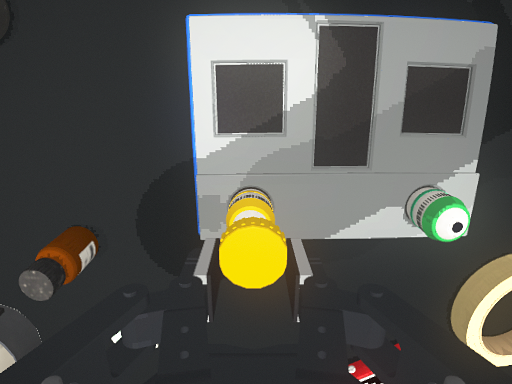

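The cap (253,255) is straight above the dry objective (250,205), with the pockets and green objective in clear view. Before lowering I'm cross-checking the caddy position from here.

```bash
python3 - <<'E'
from h import *
z=np.load('w4.npz');W=z['W'];rgb=z['rgb']
g=cv2.cvtColor(rgb,cv2.COLOR_RGB2GRAY)
for n,(u0,u1,v0,v1) in dict(pR=(214,284,64,133),pL=(404,472,66,133)).items():
    w=W[v0:v1,u0:u1].reshape(-1,3);w=w[w[:,2]<12.3];print(n,cv2.minAreaRect(w[:,:2].astype(np.float32)),np.median(w[:,2]))
rect('nose',W,430,475,205,250,53,62)
w=W[185:235,220:285].reshape(-1,3);w=w[(w[:,2]>22)&(w[:,2]<62)];print(w.min(0),w.max(0),len(w))
m=(W[...,2]>80)&(rgb[...,0]>170)&(rgb[...,1]>140)&(rgb[...,2]<90);w=W[m];w=w[abs(w[:,2]-np.median(w[:,2]))<3];print(cv2.minEnclosingCircle(w[:,:2].astype(np.float32)))
E
```

```text
pR ((509.0053405761719, 110.4595718383789), (43.10032272338867, 45.254329681396484), 0.18161705136299133) 11.407917274245506
pL ((507.287353515625, 235.7329559326172), (43.55965042114258, 47.31284713745117), 1.5304654836654663) 11.410728417766194
nose 471 579.4 234.2 [15.6 16.6] 49.0 mean [579.  233.7  55.1] medz 55.2
[566.04083037  96.37726549  22.06207166] [583.86673925 126.24471543  54.68351924] 1174
((582.347412109375, 112.57032012939453), 17.76318359375)
```

```bash
python3 -m crank '[{"gripper":0.03,"translation":[0.0019,-0.0016,0],"angular":[0.12,0.33,0.11]},{"gripper":0.03,"translation":[0.0019,-0.0016,0.01],"angular":[0.12,0.33,0.11]},{"gripper":0.03,"translation":[0.0019,-0.0016,0.02],"angular":[0.12,0.33,0.11]},{"gripper":0.03,"translation":[0.0019,-0.0016,0.026],"angular":[0.12,0.33,0.11]},{"gripper":0.03,"translation":[0.0019,-0.0016,0.027],"angular":[0.12,0.33,0.11]},{"gripper":0.03,"translation":[0.0019,-0.0016,0.027],"angular":[0.12,0.33,0.11]}]'
python3 -c "
from h import *
rel(582.5,111.2,49,0)
"
```

```text
clock: 5.82
ee_pos: [581.9, 110.9, 49.6]
tool_rot: [-0.001, -0.0, 1.0, -0.001]
force: [-1.0, 0.8, 6.4]
width: 33.0
grip_force: 30.7
t [-0.0006  0.0003  0.0006] a [-0.08 -0.12  0.02] at [581.9 110.9  49.6] 5.83
```

```bash
python3 -m crank '[{"gripper":0.036,"translation":[0,0,0],"angular":[0,0,0]},{"gripper":0.05,"translation":[0,0,0],"angular":[0,0,0]},{"gripper":0.05,"translation":[0,0,0],"angular":[0,0,0]},{"gripper":0.05,"translation":[0,0,-0.02],"angular":[0,0,0]},{"gripper":0.05,"translation":[0,0,-0.07],"angular":[0,0,0]},{"gripper":0.05,"translation":[0.05,0,-0.13],"angular":[0,0,0]},{"gripper":0.05,"translation":[0.08,0,-0.18],"angular":[0,0,0]},{"gripper":0.05,"translation":[0.08,0,-0.18],"angular":[0,0,0]}]'
python3 -c "
from h import *
rgb,d,W=cloud('wrist')
save('w5',rgb)
m=(W[...,2]>30)&(rgb[...,0]>170)&(rgb[...,1]>140)&(rgb[...,2]<90);w=W[m];print(len(w),w.mean(0));w=w[abs(w[:,2]-np.median(w[:,2]))<4];print(cv2.minEnclosingCircle(w[:,:2].astype(np.float32)),np.median(w[:,2]))
A=np.c_[w[:,:2]-w[:,:2].mean(0),np.ones(len(w))];print(np.linalg.lstsq(A,w[:,2],rcond=None)[0])
rel(560,-21,200,0)
"
```

```text
clock: 6.82
ee_pos: [501.9, 111.5, 233.7]
tool_rot: [0.002, -0.0, 1.0, 0.001]
force: [-0.1, 0.5, 0.4]
width: 50.3
grip_force: 0.0
781 [577.4481128  111.30311151  56.98703532]
((579.320556640625, 111.33616638183594), 17.707380294799805) 57.86107732830601
[4.20673348e-02 6.48231497e-02 5.77773474e+01]
t [-0.0581 -0.1326  0.033 ] a [0.1  0.12 0.04] at [501.7 111.5 233.1] 6.88
```

View pics/w5.png

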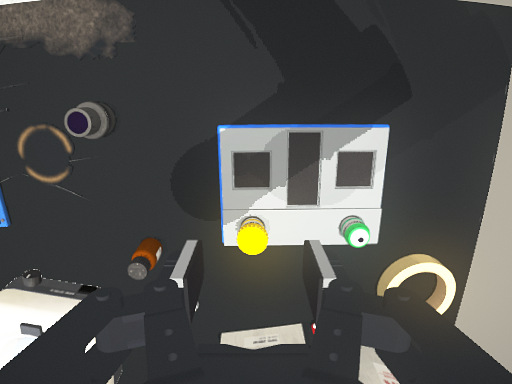

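The cap at (252,238) is seated level on the dry objective, with its top at z 57.8 against 57.5 expected. The bottle is at (145,257).

```bash
python3 -m crank '[{"gripper":0.06,"translation":[-0.03,-0.1336,0.01],"angular":[0.1,0.12,0.04]},{"gripper":0.06,"translation":[-0.03,-0.1336,0.01],"angular":[0.1,0.12,0.04]},{"gripper":0.06,"translation":[-0.03,-0.1336,0.01],"angular":[0.1,0.12,0.04]},{"gripper":0.06,"translation":[-0.03,-0.1336,0.01],"angular":[0.1,0.12,0.04]},{"gripper":0.06,"translation":[-0.03,-0.1336,0.01],"angular":[0.1,0.12,0.04]}]'
python3 -c "
from h import *
for i in range(2): rgb,d,W=cloud('wrist')
save('w6',rgb);np.savez('w6.npz',rgb=rgb,d=d,W=W)
m=np.abs(W[...,0]-617)+np.abs(W[...,1]+24)<50
for a,b in((5,47),(53,66)):
  w=W[m&(W[...,2]>a)&(W[...,2]<b)];print(len(w),cv2.minAreaRect(w[:,:2].astype(np.float32)),w.mean(0),np.percentile(w,[2,98],axis=0))
m=np.abs(W[...,0]-698)+np.abs(W[...,1]-11)<50
w=W[m&(W[...,2]>12)&(W[...,2]<24)];print('box',len(w),cv2.minAreaRect(w[:,:2].astype(np.float32)))
rel(617,-24,90,0)
"
```

```text
clock: 7.5
ee_pos: [531.7, -22.0, 218.9]
tool_rot: [-0.003, 0.0, 1.0, -0.002]
force: [0.5, 0.3, -0.7]
width: 59.8
grip_force: 0.0
463 ((611.7689208984375, -23.73668670654297), (20.823646545410156, 29.854312896728516), 2.457904100418091) [606.60649788 -23.75461674  30.57737133] [[601.66698723 -37.825951     7.09423803]
 [618.75878352  -9.32878627  44.32403384]]
401 ((616.4635620117188, -22.41692352294922), (22.855512619018555, 22.74981117248535), 1.289892554283142) [615.24896063 -22.81302274  61.42943533] [[605.64331921 -33.55983703  53.85589203]
 [627.09552658 -12.13428944  63.57392207]]
box 616 ((697.9859008789062, 11.481084823608398), (34.48469924926758, 33.45560836791992), 24.177682876586914)
t [-0.0859 -0.002   0.1289] a [-0.18 -0.3   0.03] at [531.8 -21.7 219.3] 7.6
```

View pics/w6.png

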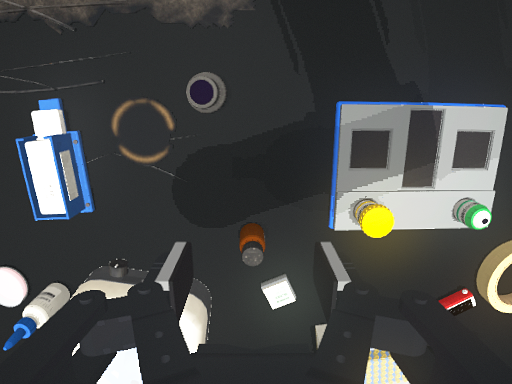

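Wrist view: the bottle is upright at (251,244), the box at (278,292), and the capped dry objective at (375,219).

```bash
python3 -m crank '[{"gripper":0.06,"translation":[-0.0852,-0.0016,0.0],"angular":[-0.18,-0.3,0.03]},{"gripper":0.06,"translation":[-0.0852,-0.0016,0.05],"angular":[-0.18,-0.3,0.03]},{"gripper":0.06,"translation":[-0.0852,-0.0016,0.1],"angular":[-0.18,-0.3,0.03]},{"gripper":0.06,"translation":[-0.0852,-0.0016,0.128],"angular":[-0.18,-0.3,0.03]},{"gripper":0.06,"translation":[-0.0852,-0.0016,0.128],"angular":[-0.18,-0.3,0.03]},{"gripper":0.06,"translation":[-0.0852,-0.0016,0.128],"angular":[-0.18,-0.3,0.03]}]'
python3 -c "
from h import *
snapshot('wrist')
rel(616.7,-23.4,12,0)"
```

```text
clock: 8.35
ee_pos: [617.3, -24.0, 92.6]
tool_rot: [0.001, 0.0, 1.0, 0.0]
force: [-0.2, -0.4, 0.1]
width: 60.3
grip_force: 0.0
t [0.0011 0.0006 0.081 ] a [ 0.02  0.17 -0.02] at [617.6 -24.   93. ] 8.4
```

```bash
python3 -m crank '[{"gripper":0.06,"translation":[0.001,0.0006,0.04],"angular":[0.02,0.17,0]},{"gripper":0.06,"translation":[0.001,0.0006,0.081],"angular":[0.02,0.17,0]},{"gripper":0.06,"translation":[0.001,0.0006,0.081],"angular":[0.02,0.17,0]},{"gripper":0.025,"translation":[0.001,0.0006,0.081],"angular":[0.02,0.17,0]},{"gripper":0.025,"translation":[0.001,0.0006,0.081],"angular":[0.02,0.17,0]},{"gripper":0.025,"translation":[0.001,0.0006,0.081],"angular":[0.02,0.17,0]},{"gripper":0.025,"translation":[0.001,0.0006,0.05],"angular":[0.02,0.17,0]},{"gripper":0.025,"translation":[0.001,0.0006,-0.03],"angular":[0.02,0.17,0]}]' 30
python3 -m crank '[{"gripper":0.025,"translation":[0,0,-0.05],"angular":[0,0,0]},{"gripper":0.025,"translation":[0,0,-0.05],"angular":[0,0,0]}]'
python3 -c "
from h import *
for i in range(2): rgb,d,W=cloud('wrist')
p=observe()['ee_pos'];print(p)
save('w7',rgb)
m=(np.abs(W[...,0]-p[0])<25)&(np.abs(W[...,1]-p[1])<14)&(W[...,2]>p[2]+15)
w=W[m];print(len(w),np.percentile(w,[1,50,99],axis=0).round(1));t=w[w[:,2]>np.percentile(w[:,2],99)-5];print(cv2.minEnclosingCircle(t[:,:2].astype(np.float32)))
rel(507.4,234.8,140,0)"
```

```text
clock: 9.4
ee_pos: [613.8, -24.4, 103.3]
tool_rot: [-0.004, 0.001, 1.0, -0.001]
force: [1.7, 0.3, 0.3]
width: 28.6
grip_force: 30.0
clock: 9.65
ee_pos: [618.5, -23.7, 160.0]
tool_rot: [0.004, 0.0, 1.0, 0.001]
force: [0.0, -0.2, 0.1]
width: 29.2
grip_force: 30.0
[615.59886767 -23.94161358 154.94767879]
11270 [[596.4 -37.8 171.9]
 [605.7 -23.9 207.3]
 [626.  -10.3 251.4]]
((597.4716796875, -23.960918426513672), 14.049468040466309)
t [0.1086 0.2586 0.0152] a [ 0.04 -0.03 -0.09] at [615.6 -23.9 154.9] 9.75
```

View pics/w7.png

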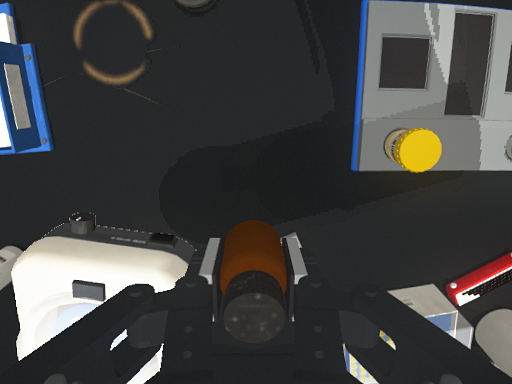

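The bottle is held upright at (252,275), between the pads, and the capped objective at (415,148) is unchanged.

```bash
python3 -m crank '[{"gripper":0.025,"translation":[0.1086,0.2586,0.0],"angular":[0,0,0]},{"gripper":0.025,"translation":[0.1086,0.2586,0.0],"angular":[0,0,0]},{"gripper":0.025,"translation":[0.1086,0.2586,0.0],"angular":[0,0,0]},{"gripper":0.025,"translation":[0.1086,0.2586,0.0],"angular":[0,0,0]},{"gripper":0.025,"translation":[0.1086,0.2586,0.05],"angular":[0,0,0]},{"gripper":0.025,"translation":[0.1086,0.2586,0.095],"angular":[0,0,0]},{"gripper":0.025,"translation":[0.1086,0.2586,0.095],"angular":[0,0,0]},{"gripper":0.025,"translation":[0.1086,0.2586,0.095],"angular":[0,0,0]}]'
python3 -c "
from h import *
for i in range(3): rgb,d,W=cloud('wrist')
p=observe()['ee_pos'];save('w8',rgb);np.savez('w8.npz',rgb=rgb,d=d,W=W)
b=(rgb[...,0]>1.6*rgb[...,2])&(np.abs(W[...,1]-p[1])<16)&(np.abs(W[...,0]-p[0])<30)&(W[...,2]>p[2]-12)
w=W[b];
for a in range(-12,40,6):
  t=w[(w[:,2]-p[2]>a)&(w[:,2]-p[2]<a+6)]
  if len(t)>10:print(a,len(t),(np.percentile(t,[2,50],axis=0)-p).round(1).tolist())
rel(507.4,234.8,30,0)"
```

```text
clock: 10.75
ee_pos: [507.6, 234.5, 59.5]
tool_rot: [-0.001, 0.001, 1.0, -0.0]
force: [0.9, 0.7, -0.0]
width: 28.6
grip_force: 30.0
-12 93 [[-15.5, -12.8, -8.9], [-14.0, 0.9, -7.2]]
-6 246 [[-15.5, -13.8, -5.9], [-13.6, -0.2, -2.9]]
0 269 [[-15.3, -13.2, 0.2], [-13.6, -0.2, 3.2]]
6 301 [[-15.3, -13.5, 6.2], [-13.2, -0.6, 9.1]]
12 348 [[-15.2, -13.3, 12.2], [-13.3, 0.5, 15.0]]
18 387 [[-15.1, -13.5, 18.2], [-13.3, -0.1, 21.3]]
24 1065 [[-14.6, -13.5, 24.3], [-10.6, 0.3, 28.0]]
30 426 [[-12.2, -11.7, 30.0], [-9.1, -0.2, 31.0]]
36 15 [[-8.8, -11.2, 36.0], [-4.9, -10.1, 36.4]]
t [ 0.0007 -0.0002  0.0306] a [ 0.08 -0.04 -0.12] at [508.1 234.9  60.6] 10.9
```

View pics/w8.png

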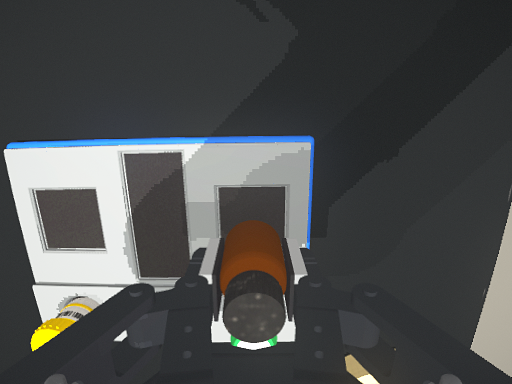

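The bottle at (252,270) is vertical over the oil-side pocket (252,205), offset from the TCP by less than 0.5 mm.

```bash
python3 -m crank '[{"gripper":0.025,"translation":[0.0007,-0.0002,0.015],"angular":[0.08,0,0]},{"gripper":0.025,"translation":[0.0007,-0.0002,0.028],"angular":[0.08,0,0]},{"gripper":0.025,"translation":[0.0007,-0.0002,0.034],"angular":[0.08,0,0]},{"gripper":0.025,"translation":[0.0007,-0.0002,0.037],"angular":[0.08,0,0]},{"gripper":0.025,"translation":[0.0007,-0.0002,0.038],"angular":[0.08,0,0]},{"gripper":0.025,"translation":[0.0007,-0.0002,0.038],"angular":[0.08,0,0]}]'
python3 -c "
from h import *
snapshot('wrist');rel(507.4,234.8,22,0);print(observe()['force'])"
```

```text
clock: 11.65
ee_pos: [506.1, 233.8, 22.9]
tool_rot: [-0.001, 0.0, 1.0, -0.001]
force: [-9.1, -4.8, 26.8]
width: 28.8
grip_force: 32.9
t [-0.0013  0.001   0.0009] a [-0.16 -0.15 -0.03] at [506.1 233.8  22.9] 11.7
[-7.95273327 -3.95059273 27.26620946]
```

```bash
python3 -m crank '[{"gripper":0.025,"translation":[0,0,-0.001],"angular":[0,0,0]},{"gripper":0.035,"translation":[0,0,-0.001],"angular":[0,0,0]},{"gripper":0.05,"translation":[0,0,-0.001],"angular":[0,0,0]},{"gripper":0.05,"translation":[0,0,-0.001],"angular":[0,0,0]},{"gripper":0.05,"translation":[0,0,-0.04],"angular":[0,0,0]},{"gripper":0.05,"translation":[0,0,-0.1],"angular":[0,0,0]},{"gripper":0.05,"translation":[0,0,-0.16],"angular":[0,0,0]},{"gripper":0.05,"translation":[0,0,-0.16],"angular":[0,0,0]}]'
python3 -c "
from h import *
for i in range(2): rgb,d,W=cloud('wrist')
m=(np.abs(W[...,0]-507)<30)&(np.abs(W[...,1]-234)<30)&(W[...,2]>60)&(W[...,2]<80);t=W[m];print('bottlecap',len(t),cv2.minAreaRect(t[:,:2].astype(np.float32)),t.mean(0))
rel(640,11.5,180,24)
rel(640,11.5,180,-66)"
```

```text
clock: 12.7
ee_pos: [509.1, 236.5, 186.1]
tool_rot: [0.002, 0.0, 1.0, 0.002]
force: [-0.2, -0.1, -1.0]
width: 49.8
grip_force: 0.0
bottlecap 653 ((505.4179382324219, 234.92063903808594), (23.025327682495117, 22.731014251708984), 45.14921569824219) [504.39777561 234.84851304  71.98101232]
t [-0.1338 -0.2231  0.0011] a [ -0.    -0.13 -24.09] at [506.6 234.8 181.2] 12.8
t [-0.1338 -0.2231  0.0011] a [-0.1  -0.09 65.91] at [506.6 234.8 181.2] 12.8
```

```bash
python3 -m crank '[{"gripper":0.06,"translation":[-0.1918,-0.2231,0.0],"angular":[0,-0.1,-24.1]},{"gripper":0.06,"translation":[-0.1918,-0.2231,0.0],"angular":[0,-0.1,-24.1]},{"gripper":0.06,"translation":[-0.1918,-0.2231,0.0],"angular":[0,-0.1,-24.1]},{"gripper":0.06,"translation":[-0.1918,-0.2231,0.0],"angular":[0,-0.1,-24.1]},{"gripper":0.06,"translation":[-0.1918,-0.2231,0.0],"angular":[0,-0.1,-24.1]},{"gripper":0.06,"translation":[-0.1918,-0.2231,0.08],"angular":[0,-0.1,-24.1]},{"gripper":0.06,"translation":[-0.1918,-0.2231,0.13],"angular":[0,-0.1,-24.1]},{"gripper":0.06,"translation":[-0.1918,-0.2231,0.13],"angular":[0,-0.1,-24.1]}]'
python3 -c "
from h import *
for i in range(2): rgb,d,W=cloud('wrist')
save('w9',rgb)
m=np.abs(W[...,0]-698)+np.abs(W[...,1]-11)<50
w=W[m&(W[...,2]>11)&(W[...,2]<22)];print('box',len(w),cv2.minAreaRect(w[:,:2].astype(np.float32)))
rel(698.5,11.7,6,24)"
```

```text
clock: 13.8
ee_pos: [692.9, 9.7, 43.4]
tool_rot: [-0.007, -0.207, 0.978, -0.001]
force: [-0.5, 0.4, -0.0]
width: 59.9
grip_force: 0.0
box 2902 ((697.8343505859375, 11.018367767333984), (35.25151443481445, 35.3082275390625), 25.665254592895508)
t [-0.0015  0.0004  0.0438] a [-0.06 -0.26  0.06] at [697.4  10.9  49.8] 13.9
```

View pics/w9.png

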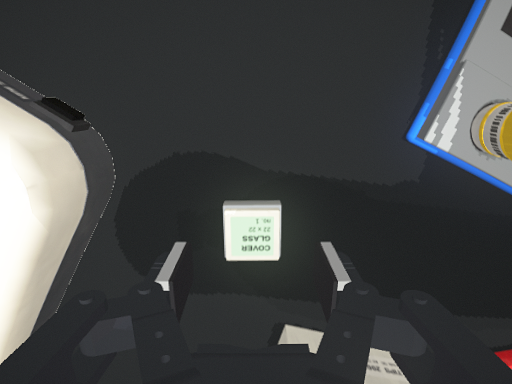

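The box at (252,231) sits square between the fingertips at (170,265) and (333,265).

```bash
python3 -m crank '[{"gripper":0.06,"translation":[-0.001,0.0004,0.03],"angular":[0,-0.26,-1]},{"gripper":0.06,"translation":[-0.001,0.0004,0.0438],"angular":[0,-0.26,-1]},{"gripper":0.06,"translation":[-0.001,0.0004,0.0438],"angular":[0,-0.26,-1]},{"gripper":0.03,"translation":[-0.001,0.0004,0.0438],"angular":[0,-0.26,-1]},{"gripper":0.03,"translation":[-0.001,0.0004,0.0438],"angular":[0,-0.26,-1]},{"gripper":0.03,"translation":[-0.001,0.0004,0.0438],"angular":[0,-0.26,-1]},{"gripper":0.03,"translation":[-0.001,0.0004,0.0],"angular":[0,-0.26,-1]},{"gripper":0.03,"translation":[-0.001,0.0004,-0.05],"angular":[0,-0.26,-1]}]' 30
python3 -m crank '[{"gripper":0.03,"translation":[0,0,-0.08],"angular":[0,0,0]},{"gripper":0.03,"translation":[0,0,-0.08],"angular":[0,0,0]}]'
python3 -c "
from h import *
snapshot('wrist');rel(508.8,110.6,160,0.3)"
```

```text
clock: 14.9
ee_pos: [697.9, 11.7, 101.1]
tool_rot: [0.0, -0.217, 0.976, -0.0]
force: [0.3, -0.3, 0.3]
width: 35.1
grip_force: 30.2
clock: 15.15
ee_pos: [700.5, 12.0, 186.7]
tool_rot: [0.006, -0.217, 0.976, -0.0]
force: [0.7, -0.0, -0.2]
width: 35.3
grip_force: 30.2
t [0.1322 0.1705 0.0251] a [-0.04  0.65 24.74] at [700.5  12.  187.1] 15.2
```

```bash
python3 -m crank '[{"gripper":0.03,"translation":[0.1322,0.1705,0.02],"angular":[0,0.3,24.74]},{"gripper":0.03,"translation":[0.1322,0.1705,0.02],"angular":[0,0.3,24.74]},{"gripper":0.03,"translation":[0.1322,0.1705,0.02],"angular":[0,0.3,24.74]},{"gripper":0.03,"translation":[0.1322,0.1705,0.02],"angular":[0,0.3,24.74]},{"gripper":0.03,"translation":[0.1322,0.1705,0.07],"angular":[0,0.3,24.74]},{"gripper":0.03,"translation":[0.1322,0.1705,0.13],"angular":[0,0.3,24.74]},{"gripper":0.03,"translation":[0.1322,0.1705,0.13],"angular":[0,0.3,24.74]},{"gripper":0.03,"translation":[0.1322,0.1705,0.13],"angular":[0,0.3,24.74]}]'
python3 -c "
from h import *
for i in range(3): rgb,d,W=cloud('wrist')
p=observe()['ee_pos'];save('w10',rgb)
m=(np.abs(W[...,0]-p[0])<30)&(np.abs(W[...,1]-p[1])<30)&(W[...,2]>p[2]+7)&(W[...,2]<p[2]+14)
for t in [W[m],W[m&(rgb.min(2)>130)]]: print('box',len(t),cv2.minAreaRect(t[:,:2].astype(np.float32)),np.median(t[:,2]))
rel(508.8,110.6,18,0.3)"
```

```text
clock: 16.2
ee_pos: [507.6, 110.8, 51.4]
tool_rot: [-0.001, -0.003, 1.0, -0.0]
force: [-0.1, -0.2, 0.5]
width: 34.7
grip_force: 30.4
box 4355 ((506.4325866699219, 111.25540161132812), (33.01280212402344, 59.80249786376953), 0.1680099368095398) 60.486695621466225
box 3989 ((506.4322204589844, 111.38722229003906), (33.01280212402344, 50.67664337158203), 0.1680099368095398) 60.440373260457875
t [-0.0005 -0.0007  0.0343] a [ 0.07  0.07 -0.02] at [508.2 111.2  52.3] 16.35
```

View pics/w10.png

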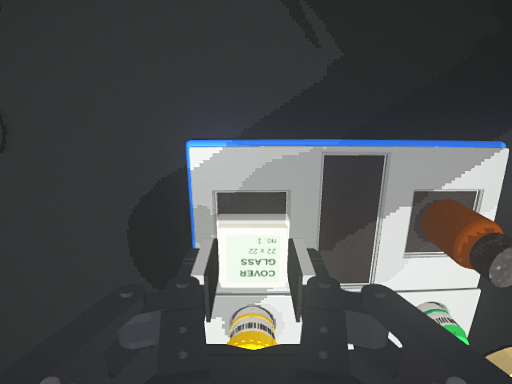

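The box at (253,250) is held square above the dry-side pocket (252,205). The bottle stands in the other pocket at (460,230).

```bash
python3 -m crank '[{"gripper":0.03,"translation":[-0.0006,-0.0007,0.015],"angular":[0.07,0.07,0]},{"gripper":0.03,"translation":[-0.0006,-0.0007,0.026],"angular":[0.07,0.07,0]},{"gripper":0.03,"translation":[-0.0006,-0.0007,0.032],"angular":[0.07,0.07,0]},{"gripper":0.03,"translation":[-0.0006,-0.0007,0.0345],"angular":[0.07,0.07,0]},{"gripper":0.03,"translation":[-0.0006,-0.0007,0.0345],"angular":[0.07,0.07,0]},{"gripper":0.03,"translation":[-0.0006,-0.0007,0.0345],"angular":[0.07,0.07,0]}]'
python3 -c "
from h import *
snapshot('wrist');rel(508.8,110.6,17,0.3);print(observe()['force'])"
```

```text
clock: 17.1
ee_pos: [507.8, 109.6, 17.1]
tool_rot: [-0.001, -0.003, 1.0, -0.001]
force: [-4.9, -2.3, 21.3]
width: 34.8
grip_force: 36.3
t [-0.0009  0.001   0.0001] a [-0.13 -0.13  0.04] at [507.9 109.6  17.1] 17.15
[-5.12575341 -3.29310296 20.63788845]
```

```bash
python3 -m crank '[{"gripper":0.03,"translation":[0,0,-0.001],"angular":[0,0,0]},{"gripper":0.04,"translation":[0,0,-0.001],"angular":[0,0,0]},{"gripper":0.05,"translation":[0,0,-0.001],"angular":[0,0,0]},{"gripper":0.05,"translation":[0,0,-0.001],"angular":[0,0,0]},{"gripper":0.05,"translation":[0,0,-0.03],"angular":[0,0,0]},{"gripper":0.05,"translation":[0,0,-0.09],"angular":[0,0,0]},{"gripper":0.05,"translation":[0,0,-0.15],"angular":[0,0,0]},{"gripper":0.05,"translation":[0,0,-0.15],"angular":[0,0,0]}]'
python3 -c "
from h import *
for i in range(2): rgb,d,W=cloud('wrist')
save('w11',rgb)
m=(np.abs(W[...,0]-508)<26)&(np.abs(W[...,1]-110)<26)&(W[...,2]>23)&(W[...,2]<35);t=W[m];print('box',len(t),cv2.minAreaRect(t[:,:2].astype(np.float32)),np.median(t[:,2]))
c=t[:,:2].mean(0);print(np.linalg.lstsq(np.c_[t[:,:2]-c,np.ones(len(t))],t[:,2],rcond=None)[0])
m=(np.abs(W[...,0]-580)<26)&(np.abs(W[...,1]-111)<26)&(W[...,2]>53)&(W[...,2]<65);t=W[m];print('cap',len(t),cv2.minAreaRect(t[:,:2].astype(np.float32)),np.median(t[:,2]))
rel(440,-253.5,180,0)"
```

```text
clock: 18.15
ee_pos: [510.5, 111.4, 170.6]
tool_rot: [0.002, -0.003, 1.0, 0.001]
force: [-0.5, -0.5, -0.5]
width: 50.2
grip_force: 0.0
box 1224 ((505.2237548828125, 109.40738677978516), (33.43273162841797, 34.46815872192383), 0.5808256268501282) 27.250731808018884
[1.08512004e-03 1.19237022e-03 2.72471378e+01]
cap 1057 ((579.2791137695312, 111.1248779296875), (35.18732833862305, 34.47260284423828), 64.3633804321289) 57.84310057269698
t [ 0.0695 -0.3634 -0.0135] a [-0.04 -0.13  0.27] at [507.8 110.3 166. ] 18.25
```

```bash
python3 -m crank '[{"gripper":0.055,"translation":[0.02,-0.3634,-0.0135],"angular":[0,-0.13,0.27]},{"gripper":0.055,"translation":[0.02,-0.3634,-0.0135],"angular":[0,-0.13,0.27]},{"gripper":0.055,"translation":[0.02,-0.3634,-0.0135],"angular":[0,-0.13,0.27]},{"gripper":0.055,"translation":[0.02,-0.3634,-0.0135],"angular":[0,-0.13,0.27]},{"gripper":0.055,"translation":[0.02,-0.3634,-0.0135],"angular":[0,-0.13,0.27]},{"gripper":0.055,"translation":[0.02,-0.3634,-0.0135],"angular":[0,-0.13,0.27]},{"gripper":0.055,"translation":[0.02,-0.3634,-0.0135],"angular":[0,-0.13,0.27]},{"gripper":0.055,"translation":[0.02,-0.3634,-0.0135],"angular":[0,-0.13,0.27]}]'
python3 -c "
from h import *
for i in range(2): rgb,d,W=cloud('wrist')
save('w12',rgb);np.savez('w12.npz',rgb=rgb,d=d,W=W)
rel(470,-253.5,180,0)"
```

```text
clock: 19.25
ee_pos: [488.7, -253.3, 178.2]
tool_rot: [-0.002, 0.001, 1.0, -0.001]
force: [-0.4, 0.4, -0.0]
width: 55.0
grip_force: 0.0
t [ 0.0194 -0.0011 -0.0009] a [-0.08 -0.15  0.07] at [ 489.4 -252.4  179. ] 19.35
```

View pics/w12.png

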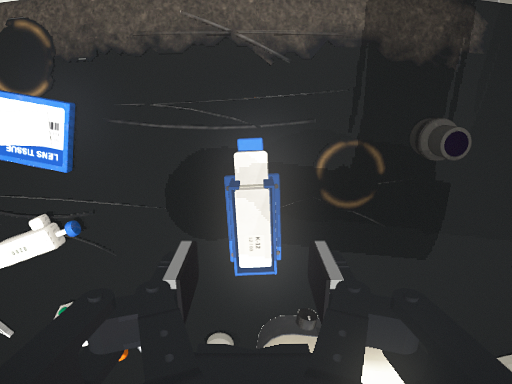

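The mailer nose is at (252,167), over the tongue (250,145). The magazine body is at (254,225), turned slightly.

```bash
python3 - <<'E'
from h import *
z=np.load('w12.npz');W=z['W'];rgb=z['rgb']
m=np.zeros(W.shape[:2],bool);m[148:183,228:275]=1
w=W[m&(rgb.min(2)>120)&(W[...,2]>15.5)&(W[...,2]<22)]
print(len(w),cv2.minAreaRect(w[:,:2].astype(np.float32)),np.median(w[:,2]))
for x in range(456,492,4):
    t=w[abs(w[:,0]-x)<2]
    if len(t)>5:print(x,t[:,1].min().round(1),t[:,1].max().round(1),t[:,1].mean().round(2))
m[:]=0;m[135:280,215:290]=1
w=W[m&(W[...,2]>25)&(W[...,2]<60)];print('mag',cv2.minAreaRect(w[:,:2].astype(np.float32)),np.percentile(w[:,2],[50,98]))
for zz in ((25,35),(35,42),(42,60)):
    t=w[(w[:,2]>zz[0])&(w[:,2]<zz[1])];print(zz,len(t),cv2.minAreaRect(t[:,:2].astype(np.float32)))
w=W[m&(W[...,2]>1.5)&(W[...,2]<60)];print('all',cv2.minAreaRect(w[:,:2].astype(np.float32)))
# blue tongue
t=W[m&(W[...,0]<458)&(W[...,2]>3)&(W[...,2]<12)];print('tongue',cv2.minAreaRect(t[:,:2].astype(np.float32)),t.mean(0))
E
```

```text
1010 ((477.8544921875, -254.92660522460938), (31.318191528320312, 32.697914123535156), 1.4506529569625854) 19.12472502982223
464 -271.1 -239.7 -254.73
468 -271.1 -239.8 -255.04
472 -271.2 -239.6 -255.64
476 -271.2 -238.6 -255.06
480 -271.3 -238.6 -254.62
484 -270.4 -238.5 -254.38
488 -270.4 -238.5 -254.31
mag ((536.193115234375, -251.99342346191406), (94.37505340576172, 43.4221076965332), 2.5818145275115967) [40.29250118 47.27488215]
(25, 35) 233 ((534.6626586914062, -251.9637451171875), (91.2013168334961, 42.41177749633789), 3.051816940307617)
(35, 42) 2877 ((534.7607421875, -251.02978515625), (92.0642318725586, 41.74617004394531), 4.19718074798584)
(42, 60) 845 ((536.2630615234375, -252.25680541992188), (94.25907897949219, 42.88957595825195), 2.5818145275115967)
all ((518.7757568359375, -252.2626190185547), (137.3922576904297, 59.82133102416992), 2.6548871994018555)
tongue ((453.7362976074219, -255.97320556640625), (25.15469741821289, 7.920080661773682), 89.81520080566406) [ 453.93945733 -255.70440079    8.26313899]
```

```bash
python3 -c "
from h import *
rel(472.5,-255,9,2.7)"
```

```text
t [ 0.0164 -0.0024  0.17  ] a [-0.08 -0.15 -2.63] at [ 489.4 -252.4  179. ] 19.35
```

```bash
python3 -m crank '[{"gripper":0.055,"translation":[0.0164,-0.0024,0.04],"angular":[0,-0.15,-2.63]},{"gripper":0.055,"translation":[0.0164,-0.0024,0.09],"angular":[0,-0.15,-2.63]},{"gripper":0.055,"translation":[0.0164,-0.0024,0.135],"angular":[0,-0.15,-2.63]},{"gripper":0.055,"translation":[0.0164,-0.0024,0.135],"angular":[0,-0.15,-2.63]},{"gripper":0.055,"translation":[0.0164,-0.0024,0.135],"angular":[0,-0.15,-2.63]}]'
python3 -c "
from h import *
for i in range(2): rgb,d,W=cloud('wrist')
save('w13',rgb)
rel(472.5,-255,9,2.7)"
```

```text
clock: 19.98
ee_pos: [474.3, -255.6, 46.3]
tool_rot: [0.001, -0.024, 1.0, -0.001]
force: [0.2, -0.4, 0.7]
width: 55.2
grip_force: 0.0
t [0.0024 0.0011 0.0379] a [-0.16  0.27  0.  ] at [ 474.8 -255.9   47. ] 20.07
```

View pics/w13.png

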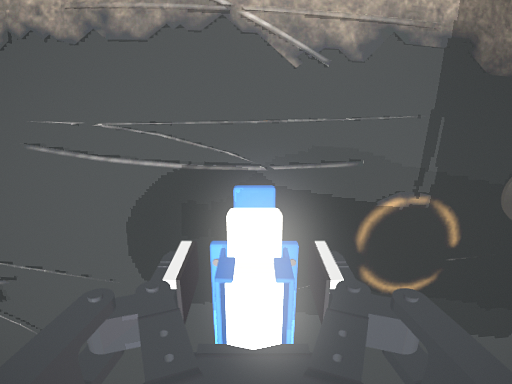

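The nose (254,232) is centred and aligned between the fingers (178 and 328).

```bash
python3 -m crank '[{"gripper":0.055,"translation":[0.0039,0.0011,0.015],"angular":[-0.1,0.27,0]},{"gripper":0.055,"translation":[0.0039,0.0011,0.03],"angular":[-0.1,0.27,0]},{"gripper":0.055,"translation":[0.0039,0.0011,0.038],"angular":[-0.1,0.27,0]},{"gripper":0.055,"translation":[0.0039,0.0011,0.038],"angular":[-0.1,0.27,0]},{"gripper":0.028,"translation":[0.0039,0.0011,0.038],"angular":[-0.1,0.27,0]},{"gripper":0.028,"translation":[0.0039,0.0011,0.038],"angular":[-0.1,0.27,0]},{"gripper":0.028,"translation":[0.0039,0.0011,0.038],"angular":[-0.1,0.27,0]}]' 30
python3 -c "
from h import *
snapshot('wrist');rel(471,-255,9,2.7);print(observe()['force'])"
```

```text
clock: 20.95
ee_pos: [469.5, -255.2, 7.2]
tool_rot: [-0.001, -0.023, 1.0, -0.0]
force: [1.4, -0.0, 1.0]
width: 31.9
grip_force: 30.1
t [-0.0015  0.0001 -0.0018] a [-0.02 -0.14 -0.06] at [ 469.5 -255.2    7.2] 21.0
[0.73008324 0.62790987 1.1306776 ]
```

```bash
python3 -m crank '[{"gripper":0.028,"translation":[0.01,0,0],"angular":[0,0,0]},{"gripper":0.028,"translation":[0.022,0,0],"angular":[0,0,0]},{"gripper":0.028,"translation":[0.034,0,0],"angular":[0,0,0]},{"gripper":0.028,"translation":[0.038,0,0],"angular":[0,0,0]},{"gripper":0.028,"translation":[0.038,0,0],"angular":[0,0,0]}]'
python3 -c "
from h import *
for i in range(2): rgb,d,W=cloud('wrist')
rel(471,-255,9,2.7);print(observe()['force'])
p=observe()['ee_pos']
w=W[(rgb.min(2)>110)&(W[...,2]>14)&(W[...,2]<23)&(np.abs(W[...,1]+256)<24)&(W[...,0]<484)]
r=cv2.minAreaRect(w[:,:2].astype(np.float32));print(len(w),r,np.median(w[:,2]),w.min(0),w.max(0))"
```

```text
clock: 21.62
ee_pos: [429.9, -256.9, 7.0]
tool_rot: [-0.002, -0.023, 1.0, 0.0]
force: [-3.9, 0.2, 5.2]
width: 32.2
grip_force: 30.5
t [-0.0409  0.0001 -0.0023] a [ 0.01 -0.3  -0.08] at [ 430.1 -256.9    7. ] 21.73
[-3.47451524 -0.16964107  6.42087303]
6582 ((448.9742126464844, -254.83204650878906), (62.1699104309082, 46.89513397216797), 3.141284704208374) 19.065172520245426 [ 416.81341968 -279.90418024   14.01422613] [ 480.19394356 -232.82924867   22.95603086]
```

```bash
python3 -m crank '[{"gripper":0.045,"translation":[0,0,0],"angular":[0,0,0]},{"gripper":0.05,"translation":[0,0,0],"angular":[0,0,0]},{"gripper":0.05,"translation":[-0.015,0,-0.003],"angular":[0,0.3,0]},{"gripper":0.05,"translation":[-0.031,0,-0.005],"angular":[0,0.3,0]},{"gripper":0.05,"translation":[-0.031,0,-0.005],"angular":[0,0.3,0]},{"gripper":0.05,"translation":[-0.031,0,-0.005],"angular":[0,0.3,0]}]'
python3 -c "
from h import *
for i in range(2): rgb,d,W=cloud('wrist')
rel(461,-255.5,12,2.7);print(observe()['force'])
w=W[(rgb.min(2)>110)&(W[...,2]>16)&(W[...,2]<22)&(np.abs(W[...,1]+256)<19)&(W[...,0]<484)]
r=cv2.minAreaRect(w[:,:2].astype(np.float32));print(len(w),r,np.median(w[:,2]),w.min(0),w.max(0))"
```

```text
clock: 22.48
ee_pos: [462.1, -255.3, 11.6]
tool_rot: [-0.005, -0.023, 1.0, -0.0]
force: [0.5, -0.2, 0.1]
width: 49.6
grip_force: 0.0
t [ 0.0007 -0.0001 -0.0003] a [ 0.   -0.52 -0.06] at [ 461.7 -255.4   11.7] 22.57
[-0.75498472 -0.67226979  0.55568749]
7907 ((453.78472900390625, -255.65773010253906), (61.70758056640625, 33.24994659423828), 2.379650354385376) 19.187798993440822 [ 422.59229938 -273.09773164   16.01170136] [ 483.9993824  -238.02038628   21.29289027]
```

```bash
python3 -m crank '[{"gripper":0.028,"translation":[0,0,0],"angular":[0,-0.5,0]},{"gripper":0.028,"translation":[0,0,0],"angular":[0,-0.5,0]},{"gripper":0.028,"translation":[0,0,0],"angular":[0,-0.5,0]},{"gripper":0.028,"translation":[0.01,0,0],"angular":[0,-0.5,0]},{"gripper":0.028,"translation":[0.022,0,0],"angular":[0,-0.5,0]},{"gripper":0.028,"translation":[0.036,0,0],"angular":[0,-0.5,0]},{"gripper":0.028,"translation":[0.05,0,0],"angular":[0,-0.5,0]},{"gripper":0.028,"translation":[0.05,0,0],"angular":[0,-0.5,0]}]' 45
python3 -c "
from h import *
for i in range(2): rgb,d,W=cloud('wrist')
rel(461,-255.5,12,2.7);print(observe()['force'])
w=W[(rgb.min(2)>110)&(W[...,2]>15)&(W[...,2]<24)&(np.abs(W[...,1]+257)<15)&(W[...,0]<484)]
r=cv2.minAreaRect(w[:,:2].astype(np.float32));print(len(w),r,np.median(w[:,2]),w.min(0),w.max(0))"
```

```text
clock: 23.58
ee_pos: [410.6, -257.8, 12.3]
tool_rot: [-0.0, -0.023, 1.0, 0.0]
force: [1.0, -0.2, 1.2]
width: 31.5
grip_force: 44.6
t [-0.0487  0.0002  0.0005] a [-0.02  0.03 -0.07] at [ 412.3 -257.9   12.5] 23.68
[ 0.55862347 -1.0348008  -0.48919093]
9085 ((414.69281005859375, -257.00189208984375), (84.95686340332031, 29.986705780029297), 0.01090013887733221) 19.5072015901211 [ 372.21307224 -271.99646409   15.03835982] [ 457.17360768 -242.00209602   21.46383959]
```

```bash
python3 -m crank '[{"gripper":0.028,"translation":[0,0,-0.02],"angular":[0,0,0]},{"gripper":0.028,"translation":[0,0,-0.07],"angular":[0,0,0]},{"gripper":0.028,"translation":[0,0,-0.13],"angular":[0,0,0]},{"gripper":0.028,"translation":[0,0,-0.13],"angular":[0,0,0]}]'
python3 -c "
from h import *
for i in range(2): rgb,d,W=cloud('wrist')
p=observe()['ee_pos'];print(p,observe()['width'])
w=W[(np.abs(W[...,2]-p[2]-7)<9)&(np.abs(W[...,1]-p[1])<15)&(np.abs(W[...,0]-p[0])<60)&(rgb.min(2)>110)]
r=cv2.minAreaRect(w[:,:2].astype(np.float32));print(len(w),r,np.median(w[:,2]),w.min(0)-p,w.max(0)-p)
print(np.linalg.lstsq(np.c_[w[:,:2]-p[:2],np.ones(len(w))],w[:,2],rcond=None)[0])
for a in(-25,-13,0,13,25):
  t=w[abs(w[:,0]-p[0]-a)<3];print(a,t[:,1].min()-p[1],t[:,1].max()-p[1],np.median(t[:,2]))
m=(np.abs(W[...,0]-535)<35)&(np.abs(W[...,1]+252)<12)&(W[...,2]>10);print('topmailer z',np.percentile(W[m][:,2],[10,50,90]))
rel(505.6,172.3,140,0.5)"
```

```text
clock: 24.18
ee_pos: [415.8, -258.6, 147.2]
tool_rot: [0.005, -0.024, 1.0, -0.001]
force: [0.1, -0.1, -0.9]
width: 31.0
grip_force: 44.7
[ 412.86690288 -257.68702864  142.94523232] 31.162088146924983
9225 ((416.805908203125, -257.6900329589844), (84.99439239501953, 29.98838233947754), 0.005745945032685995) 151.66348670298402 [-38.55928889 -14.99827153  -1.75780613] [46.43702004 14.99451198 11.01529274]
[ 1.43849265e-02 -5.47014669e-04  1.51545997e+02]
-25 -14.786562471122181 14.988123719646381 151.50805046223533
-13 -14.981151893841854 14.923148023536186 151.57390286939793
0 -14.827652520686286 14.932524863834033 151.63589462299154
13 -14.64579501507194 14.941340433593808 151.76129645450825
25 -14.994761076997861 14.991032244465742 151.89498256096334
topmailer z [29.34042758 29.90612149 30.32694118]
t [-0.1124  0.4253  0.0031] a [-0.01  0.13  2.14] at [ 412.9 -257.7  142.9] 24.27
```

```bash
python3 -m crank '[{"gripper":0.028,"translation":[-0.03,0.1063,0.0031],"angular":[0,0.13,2.14]},{"gripper":0.028,"translation":[-0.1124,0.4253,0.0031],"angular":[0,0.13,2.14]},{"gripper":0.028,"translation":[-0.1124,0.4253,0.0031],"angular":[0,0.13,2.14]},{"gripper":0.028,"translation":[-0.1124,0.4253,0.0031],"angular":[0,0.13,2.14]},{"gripper":0.028,"translation":[-0.1124,0.4253,0.0031],"angular":[0,0.13,2.14]},{"gripper":0.028,"translation":[-0.1124,0.4253,0.0031],"angular":[0,0.13,2.14]},{"gripper":0.028,"translation":[-0.1124,0.4253,0.0031],"angular":[0,0.13,2.14]},{"gripper":0.028,"translation":[-0.1124,0.4253,0.0031],"angular":[0,0.13,2.14]}]'
python3 -m crank '[{"gripper":0.028,"translation":[0,0.0,0],"angular":[0,0,0]},{"gripper":0.028,"translation":[0,0,0],"angular":[0,0,0]}]'
cat > m.py <<'E'
from h import *
for i in range(3):
    p=observe()['ee_pos'];rgb,d,W=cloud('wrist')
print(p.round(1),observe()['width'])
for k in(13,22):
    w=W[(np.abs(W[...,2]-p[2]-8)<2.5)&(np.abs(W[...,1]-p[1])<k)&(np.abs(W[...,0]-p[0])<60)&(rgb.min(2)>100)]
    print('mailer',len(w),(w.min(0)-p).round(1),(w.max(0)-p).round(1))
a=np.linalg.lstsq(np.c_[w[:,:2]-p[:2],np.ones(len(w))],w[:,2],rcond=None)[0];print(a)
w=W[(np.abs(W[...,0]-508)<60)&(np.abs(W[...,1]-172)<26)&(W[...,2]<12.6)&(W[...,2]>8)]
if len(w): print('recess',len(w),cv2.minAreaRect(w[:,:2].astype(np.float32)),w.min(0).round(1),w.max(0).round(1))
rel(505.6,172.3,17,0.5)
E
python3 m.py
```

```text
clock: 25.28
ee_pos: [505.1, 175.6, 137.2]
tool_rot: [-0.002, -0.006, 1.0, -0.001]
force: [0.3, -0.5, -0.8]
width: 31.3
grip_force: 44.8
clock: 25.52
ee_pos: [504.4, 171.0, 138.5]
tool_rot: [-0.002, -0.004, 1.0, -0.001]
force: [0.1, -0.2, -0.7]
width: 31.2
grip_force: 44.8
[504.7 171.1 139. ] 31.461765700112608
mailer 7862 [-39.1 -13.    5.5] [45. 13. 10.]
mailer 9840 [-39.1 -21.9   5.5] [45.  21.9 10.4]
[-1.89346263e-03 -1.11141709e-03  1.46083313e+02]
recess 1811 ((476.8122253417969, 172.12965393066406), (42.440372467041016, 50.40917205810547), 0.3454682230949402) [455.5 146.8   8. ] [498.1 197.2  12.6]
t [-0.001   0.0011  0.1222] a [-0.01 -0.12 -0.08] at [504.9 171.2 139.2] 25.68
```

```bash
python3 -m crank '[{"gripper":0.028,"translation":[-0.0006,0.0011,0.05],"angular":[0,-0.12,-0.08]},{"gripper":0.028,"translation":[-0.0006,0.0011,0.1],"angular":[0,-0.12,-0.08]},{"gripper":0.028,"translation":[-0.0006,0.0011,0.111],"angular":[0,-0.12,-0.08]},{"gripper":0.028,"translation":[-0.0006,0.0011,0.111],"angular":[0,-0.12,-0.08]},{"gripper":0.028,"translation":[-0.0006,0.0011,0.111],"angular":[0,-0.12,-0.08]}]'
cat >> m.py <<'E'
g=rgb.max(2)
for x in(462,465,468):
    t=W[(abs(W[...,0]-x)<1.2)&(np.abs(W[...,1]-172)<30)&(g<110)&(W[...,2]<16)]
    if len(t):print(x,len(t),t[:,1].min(),t[:,1].max(),np.median(t[:,2]))
for y in (165,172,180):
    t=W[(abs(W[...,1]-y)<1.5)&(W[...,2]<12.5)&(W[...,2]>8)&(W[...,0]>456)&(W[...,0]<520)&(g<110)]
    if len(t):print('y',y,len(t),t[:,0].min(),t[:,0].max())
save('w20',rgb);np.savez('w20.npz',rgb=rgb,W=W)
E
python3 m.py
```

```text
clock: 26.3
ee_pos: [506.6, 174.0, 30.1]
tool_rot: [0.001, -0.005, 1.0, 0.001]
force: [0.9, 0.7, 0.3]
width: 31.2
grip_force: 44.8
[506.3 174.   29.9] 31.357218589952822
mailer 7835 [-39.2 -13.    5.5] [45. 13.  9.]
mailer 9818 [-39.2 -21.9   5.5] [45.  22.  10.5]
[2.92911761e-03 5.90249510e-04 3.69907839e+01]
recess 1792 ((505.19158935546875, 172.51571655273438), (99.05684661865234, 51.48533630371094), 0.5114965438842773) [455.5 146.4   8. ] [554.9 197.8  12.6]
t [ 0.0006 -0.0016  0.0127] a [0.08 0.13 0.09] at [506.1 173.9  29.7] 26.45
462 1 190.51703714132907 190.51703714132907 13.951166134087543
465 294 153.80268950630378 190.4894239445635 11.552240403821912
468 311 153.7887305251775 190.49107880540822 11.520140453586038
y 165 70 464.10443784588944 471.8962607389536
y 172 82 464.1099179464636 471.91439540516205
y 180 86 463.93489668898786 471.90869645618903
```

```bash
python3 -m crank '[{"gripper":0.028,"translation":[0.0005,-0.0015,0.003],"angular":[0.08,0.13,0.09]},{"gripper":0.028,"translation":[0.0005,-0.0015,0.008],"angular":[0.08,0.13,0.09]},{"gripper":0.028,"translation":[0.0005,-0.0015,0.012],"angular":[0.08,0.13,0.09]},{"gripper":0.028,"translation":[0.0005,-0.0015,0.0145],"angular":[0.08,0.13,0.09]},{"gripper":0.028,"translation":[0.0005,-0.0015,0.0145],"angular":[0.08,0.13,0.09]}]'
python3 m.py | head -4; python3 -c "
from h import *
print(observe()['force']);rel(505.7,172.4,14.5,.5)"
```

```text
clock: 27.08
ee_pos: [504.6, 171.7, 14.6]
tool_rot: [-0.001, -0.005, 1.0, -0.001]
force: [-6.6, -0.9, 14.8]
width: 31.2
grip_force: 46.4
[504.6 171.7  14.6] 31.26378335512927
mailer 7871 [-39.1 -13.    5.5] [54.8 13.   9.3]
mailer 9886 [-39.1 -22.    5.5] [54.8 22.  10.4]
[ 1.23187865e-03 -5.76404049e-05  2.17030849e+01]
[-5.48914299 -0.78987145 14.87040967]
t [-0.0011  0.0007  0.    ] a [-0.11 -0.13  0.01] at [504.6 171.7  14.6] 27.23
```

```bash
python3 -m crank '[{"gripper":0.032,"translation":[0,0,-0.0005],"angular":[0,0,0]},{"gripper":0.04,"translation":[0,0,-0.0005],"angular":[0,0,0]},{"gripper":0.04,"translation":[0,0,-0.0005],"angular":[0,0,0]},{"gripper":0.04,"translation":[0,0,-0.02],"angular":[0,0,0]},{"gripper":0.04,"translation":[0,0,-0.07],"angular":[0,0,0]},{"gripper":0.04,"translation":[0.02,0,-0.13],"angular":[0,0,0]},{"gripper":0.04,"translation":[0.04,0,-0.19],"angular":[0,0,0]},{"gripper":0.04,"translation":[0.04,0,-0.19],"angular":[0,0,0]}]'
python3 -m crank '[{"gripper":0.04,"translation":[0,0,0],"angular":[0,0,0]},{"gripper":0.04,"translation":[0,0,0],"angular":[0,0,0]}]'
python3 - <<'E'
from h import *
rgb,d,W=cloud('wrist')
def q(n,x,y,h,z0,z1):
    t=W[(np.abs(W[...,0]-x)<h[0])&(np.abs(W[...,1]-y)<h[1])&(W[...,2]>z0)&(W[...,2]<z1)]
    c=t.mean(0);a=np.linalg.lstsq(np.c_[t[:,:2]-c[:2],np.ones(len(t))],t[:,2],rcond=None)[0]
    r=cv2.minAreaRect(t[:,:2].astype(np.float32));print(n,len(t),np.round(r[0],1),np.round(r[1],1),round(r[2],1),'z',np.median(t[:,2]).round(1),'tilt',a[:2].round(3))
q('mailer',508,172,(48,24),17.5,25);q('box',508,110,(26,24),22,32);q('bottle',507,235,(20,20),66,78)
q('cap',580,111,(25,25),52,65);q('oilobj',580,234,(20,20),53,62)
rgb,d,W=cloud('top')
q('eye',448,-71,(25,25),40,60);q('topmail',535,-252,(30,10),20,50);q('cap',580,111,(22,22),52,65);q('bottle',507,235,(20,20),64,78)
print(observe()['clock'],observe()['width'])
E
```

```text
clock: 28.22
ee_pos: [466.5, 173.2, 208.8]
tool_rot: [0.003, -0.005, 1.0, 0.002]
force: [0.2, 0.5, -1.6]
width: 39.9
grip_force: 0.0
clock: 28.48
ee_pos: [464.8, 171.3, 202.3]
tool_rot: [-0.002, -0.004, 1.0, -0.002]
force: [-0.2, 0.4, 0.2]
width: 40.1
grip_force: 0.0
mailer 2108 [510.8 172.1] [91.3 35.4] 2.3 z 21.6 tilt [ 0.002 -0.002]
box 901 [504.4 110.4] [34.9 33.2] 0.3 z 27.2 tilt [ 0.024 -0.01 ]
bottle 497 [505.8 234.9] [22.9 23.2] 24.1 z 72.8 tilt [0.082 0.04 ]
cap 16 [583.9 128.3] [ 1.6 11.4] 78.5 z 54.7 tilt [-0.589 -3.15 ]
oilobj 0 [0. 0.] [0. 0.] 0.0 z nan tilt [0. 0.]
eye 95 [448.2 -70. ] [27.3 27.5] 1.1 z 52.5 tilt [ 0.039 -0.001]
topmail 156 [ 535.4 -252. ] [19.9 58.9] 89.9 z 29.3 tilt [-0.009 -0.062]
cap 128 [580.8 113.1] [30.5 33.4] 0.3 z 57.7 tilt [0.044 0.029]
bottle 0 [0. 0.] [0. 0.] 0.0 z nan tilt [0. 0.]
28.575 39.985655058566174<stdin>:5: RuntimeWarning: Mean of empty slice.
  ret = um.true_divide(
  return _methods._mean(a, axis=axis, dtype=dtype,
  ret = ret.dtype.type(ret / rcount)
```

```bash
python3 -m crank '[{"gripper":0.04,"translation":[0.03,-0.05,-0.05],"angular":[0,0,0]},{"gripper":0.04,"translation":[0.03,-0.1,-0.05],"angular":[0,0,0]},{"gripper":0.04,"translation":[0.03,-0.17,-0.05],"angular":[0,0,0]},{"gripper":0.04,"translation":[0.03,-0.17,-0.05],"angular":[0,0,0]},{"gripper":0.04,"translation":[0.03,-0.17,-0.05],"angular":[0,0,0]}]'
python3 - <<'E'
from h import *
for n in('wrist','top'):
    rgb,d,W=cloud(n);print(n)
    for k,x,y,h,a,b in(('oil',580,234,20,51,62),('oilall',580,234,20,25,62),('cap',580,111,24,52,65),('bottle',507,235,20,62,78),('box',508,110,24,23,32),('mailer',500,172,24,20,26)):
        t=W[(np.abs(W[...,0]-x)<h)&(np.abs(W[...,1]-y)<h)&(W[...,2]>a)&(W[...,2]<b)]
        if len(t)>3:
            r=cv2.minAreaRect(t[:,:2].astype(np.float32));print(k,len(t),np.round(r[0],1),np.round(r[1],1),round(r[2],1),np.median(t[:,2]).round(1))
E
```

```text
clock: 29.2
ee_pos: [436.8, 1.0, 253.5]
tool_rot: [-0.002, -0.003, 1.0, -0.001]
force: [0.4, 0.8, 0.0]
width: 40.1
grip_force: 0.0
wrist
oil 149 [578.1 233.8] [17.5 20.5] 25.9 54.5
oilall 555 [578.3 233.7] [28.1 27.6] 88.3 47.1
cap 239 [572.  117.3] [32.8 15.9] 47.1 57.9
bottle 371 [505.6 234.1] [23.5 22.6] 43.5 72.4
box 641 [505.2 109.6] [32.7 34.1] 89.7 27.2
mailer 826 [500.1 172.1] [33.6 47.7] 89.6 21.7
top
oil 43 [582.2 235.1] [23.5 19.6] 65.0 54.1
oilall 107 [581.  235.8] [28.5 29.5] 69.3 50.1
cap 127 [580.7 113.3] [30.8 33.2] 2.3 58.0
bottle 64 [506.1 236. ] [21.7 22.7] 2.2 72.9
box 121 [506.3 112.2] [33.7 34.2] 0.9 27.4
mailer 149 [499.9 170.2] [44.9 36.6] 0.9 22.4
```

All objects check out: the oil objective is unmoved, the cap is level, the bottle is upright, and the box and mailer lie flat. I'm handing in.

```bash
python3 -c "
from station import sign_off
print(sign_off())"
```

```text
the job is handed in; nothing more can be done
None
```

The job is handed in after about 29 s of the 106 s allowed. The last camera measurements showed the cap level on the dry objective, the bottle upright in the oil-side pocket, the box flat in the dry-side pocket and the bottom mailer flat in the long recess. The upper mailers had dropped by one in the magazine, and the oil objective and eyepiece were where they started.

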